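# Shut the test carton in the desktop disinfection box

### The arm

A 6-joint arm with a two-finger parallel gripper is mounted at the origin on a cart in front of the work surface, level with it; the furniture and walls round the work are solid. World frame = base frame: x ahead of the robot, y to its left, z up, the work surface at z = 0. Lengths are in mm, angles in rad, forces in N, time in s.
With the tool pointing down it reaches from about 250 to 850 mm from the base axis. Payload 12.5 kg.
Tool frame: the origin (TCP) lies at the very end of the fingers, on their centre line; the grasp point (between the pads) lies 19 mm behind it; y points along the fingers, z is the direction in which the jaws open and shut, and the axes are right-handed (so a half turn about y gives the same grasp; the last joint's range is limited). The gripper opens to 93 mm and grips with 3 to 60 N. Pads are 15 mm wide; open, the fingers measure 128 mm over their backs; the gripper's body (75 mm by 188 mm) begins 65 mm behind the grasp point.
Start: joints at [-1.408, 0.351, 1.652, -0, 1.139, -0.085], TCP at [134.92, -533.18, 218.633] pointing down, gripper open.
Joint ranges: [-2.75, 2.75], [-0.79, 2.1], [0.01, 2.65], [-1.57, 4.71], [0.07, 3.14], [-2.87, 2.87]. Speed limits (rad/s): [2.22, 2.22, 2.79, 3.14, 3.14, 3.14].

### API

Orientations are given as [roll, pitch, yaw] about the fixed x, y, z axes, in that order (R = Rz(yaw) Ry(pitch) Rx(roll)).
In Python, from workcell import sensors, optics, close_job gives the robot as it stands.
- The arm moves only by the tool arm_command, never from a script. Its arguments are lists of equal length, an entry for each row: "delta_pos": the shift along the tool's x, y, z each as a share of 100 mm, from -1 to 1, a list of three; "spin": the turn about the tool's y as a share of 180 degrees, from -1 to 1; "grip": the closure, from -1 (fully open) to 1 (shut), so that 0 is half open. A call has 1 to 8 rows; each row is the pose to reach, as a shift and turn from the pose commanded when the call began, along the tool's axes at that moment, turning the shorter way round; what a row does not reach only later rows make up. A row lasts 1/12 s, in which the tool goes at most 41.7 mm and 7.16 degrees, less where a joint would pass 70% of its speed; a pose out of reach is approached as far as the arm can. A call with a number of a shift or a turn outside -1 to 1 is refused whole. A call with a gripper value outside its range is refused whole. The fingers move at their own pace and stop on an object; "squeeze" is the grip in N (left out, the last holds). Time passes only in rows, so rows that repeat a pose let the fingers close. It gives the time, the measured TCP pose, the force and the opening at its end, in the units of the state.
- sensors.get_state(): the state, without advancing time (a new reading comes with each control period).
- optics.camera(name): name is "side" or "top" or "wrist"; returns the picture (400x640x3 uint8, red, green, blue); there is no depth.
- optics.camera_model(name): a dict with "fovy" (degrees; the focal length in pixels is half the picture's height over the tangent of half this angle, whatever the lens; pixels are square), "cx", "cy" (the principal point, pixels), "dist_coeffs" ([k1, k2, p1, p2, k3] as OpenCV has them; the pictures are not rectified), "R" (3x3) and "t" (3): a world point X has camera coordinates R X + t. Camera axes: x right, y down, z forward; pixel columns grow to the right and rows downward; lengths in mm; the calibration is good to about 2 mm. A picture is of the moment at which its call begins: read the wrist's pose just before it. camera_model takes no time and is no camera call; for the wrist camera it gives the pose at the moment of the call.
- close_job(): hands the job in, once; it reports no verdict.
The state is a dict: "time_s": time; "q": joint angles; "joint_vel": joint speeds; "joint_efforts": joint torques, N m; "ee_pos": TCP position; "ee_rot": TCP orientation; "force": force on the tool from outside, world axes, zero at the start; "moment": the same for the moment, N m; "opening": finger opening in mm.
Only numpy, scipy, OpenCV 4.12 (cv2) and the standard library are available. Lean on these libraries where they do the work, as an engineer would, in place of code of your own. Each camera call takes 0.05 s, during which the arm holds its last target.

### The job

Move the test carton from its blue holder into the desktop disinfection box: slide the amber guard open, lower the carton gently, without dropping it, into the recess in the chamber floor so that it stands there upright, and slide the guard fully shut again. In the holder the carton can be held only by its narrow ends and in the chamber only by its broad faces, so on the way stand it upright on the open desk, let go of it and take it again the other way. Leave the swab box, the lancet box and the correction fluid bottle where they are.

Things in the scene. Friction and masses are not known exactly. Their poses are not given: they have to be found in the camera images.
- test_carton: White test carton, 46 (its x) x 30 (its y) x 108 mm (its z), about 60 g, standing upright in the holder. Origin at the centre of its underside, z up. The narrow ends (30 mm wide faces) look along its x, the broad faces (46 mm wide) along its y.
- carton_holder: Fixed blue holder: base 70 (x) x 60 (y) mm, 4 mm thick, the carton stands on it with the same x and y axes, 4 mm above the desk. Two upright cheeks, 40 mm long in x and 4 mm thick, stand at y = +-21 mm (38 mm free between them) to 113 mm above the desk and cover the carton's broad faces; the ends (+-x) are open but for lips 9 mm above the desk at x = +-29 mm. Origin at the centre of its underside.
- disinfection_box: Fixed white desktop disinfection box, 138 (x) x 158 (y) x 127 mm high with its tracks; origin at the centre of its underside. The open-topped chamber is at its -y side, centred at y = -43 mm, 120 mm long in x and 58 mm wide in y inside; its walls end 116 mm above the desk and the aluminium tracks along the x = +-65 mm edges 127 mm above it. The +y part is a closed housing over which the opened guard parks.
- chamber (a point): Centre of the recess floor in the chamber, 4 mm above the desk, axes as the box's. The recess is 42 mm wide in x and 58 mm long in y and 25 mm deep, with a raised grey floor on either side in x; the carton fits only with its 46 mm width along the box's y. Seated, its top is 112 mm above the desk, below the guard; its broad faces then look to +-x, with about 45 mm free to the walls above the raised floor, and only about 6 mm free at its ends.
- guard (a joint): Amber clear guard plate, 128 (x) x 66 (y) x 5 mm, its top 122 mm above the desk, sliding along the box's y in tracks: 0 m is fully shut over the chamber, 0.080 m fully open (moved to the box's +y). From about 0.062 m the chamber is wholly uncovered. Stays where it is left; slides with about 2 N. May start ajar by up to 20 mm.
- guard_grip (a point): Centre of the black grip bar that stands on the guard and moves with it: 50 mm long in the box's x, 14 mm thick in the box's y, from 122 to 146 mm above the desk (this point at 133.5 mm). It stands 18 mm to the +y side of the guard plate's centre. Axes as the box's.
- swab_box: White and teal swab carton, 68 x 105 x 60 mm, loose bystander; origin at the centre of its underside.
- lancet_box: White and red lancet carton, 60 x 90 x 45 mm, loose bystander; origin at the centre of its underside.
- correction_fluid: Small white bottle with a blue cap, 30 mm in diameter, 72 mm high, loose bystander; origin at the centre of its underside.
There are look-alikes about, which are no part of the job. Of the things shaped like the carton_holder, the blue one is meant.

How it is judged:
By the outcome, as a careful person would: the job done as asked, in the order asked, and still so for the second after the job is handed in, with the robot touching nothing.
It also fails if it takes over 72 s, if anything falls off the work surface, if the arm or the gripper's body presses on something with over 40 N, if the wrist force passes 120 N, or if a joint passes its speed limit or range.

## Working session

There is one attempt and no reset: what is moved stays moved. The work goes in short steps, Python scripts to look and compute and a tool call to move; the robot and the scene stay as the last step left them, time stands still between calls to the robot, and variables do not carry over. Pictures are saved under pics/ and viewed, and the job is handed in when it is done.

Besides the shell and the picture viewer there is one more tool, called after ">>>" as name(argument=value, ...) on one line, values as JSON. arm_command: Moves the arm, as the interface text tells. Shift numbers are shares of 100 mm and turn numbers shares of 180 degrees, none past 1 either way. Its arguments: {"type":"object","properties":{"delta_pos":{"type":"array"},"spin":{"type":"array"},"grip":{"type":"array"},"squeeze":{"type":"number"}},"required":["delta_pos","spin","grip"]}

```bash
ls; mkdir -p pics
python3 - <<'E'
from workcell import sensors, optics
import cv2
s=sensors.get_state(); print(s)
for n in ["side","top","wrist"]:
    m=optics.camera_model(n); print(n,m)
    im=optics.camera(n); cv2.imwrite(f"pics/{n}0.png",im[:,:,::-1])
E
```

```text
pics
{'time_s': 0.0, 'q': array([-1.40758133e+00,  3.51234110e-01,  1.65245723e+00, -4.03981764e-05,
        1.13911801e+00, -8.45766909e-02]), 'joint_vel': array([-1.91788559e-03,  2.01668903e-03, -8.89643522e-04,  1.76822454e-03,
        1.77795997e-03, -4.27736181e-05]), 'joint_efforts': array([-4.64252618e-03, -4.97314095e+01, -2.85257363e+01,  6.96766796e-02,
        2.55773478e-02, -8.61309854e-05]), 'ee_pos': array([ 134.86239823, -532.83006239,  218.09000856]), 'ee_rot': array([-1.57201177e+00,  6.62404872e-05, -2.89378408e+00]), 'force': array([-0.18301565, -0.60184912, -0.17284621]), 'moment': array([ 0.03787468, -0.01883978, -0.0096979 ]), 'opening': 93.10728242676113}
side {'fovy': 53.46388491922437, 'cx': 322.1166037846362, 'cy': 197.48466946475077, 'dist_coeffs': array([-0.06270019,  0.        ,  0.        ,  0.        ,  0.        ]), 'R': array([[ 0.97621484, -0.21659708, -0.00950241],
       [-0.10010876, -0.41145186, -0.90591699],
       [ 0.19230919,  0.88532089, -0.42334868]]), 't': array([-535.91908673,  162.41045036,  899.83081298])}
top {'fovy': 48.013172268322776, 'cx': 318.57927325522934, 'cy': 198.8380891133128, 'dist_coeffs': array([-0.08869403,  0.        ,  0.        ,  0.        ,  0.        ]), 'R': array([[-0.01297046, -0.99989052,  0.00712148],
       [-0.99841022,  0.0125599 , -0.05494793],
       [ 0.05485247, -0.00782285, -0.99846383]]), 't': array([  23.12760656,  550.17130161, 1360.76227649])}
wrist {'fovy': 60.818639409418026, 'cx': 323.4731377611667, 'cy': 205.5707615941637, 'dist_coeffs': array([-0.03893772,  0.        ,  0.        ,  0.        ,  0.        ]), 'R': array([[ 0.24396648, -0.96978224, -0.00166232],
       [-0.93544204, -0.235779  ,  0.26335615],
       [-0.25579006, -0.06269507, -0.96469725]]), 't': array([-550.02040439,  -29.97101654,  392.10079758])}
```

View pics/top0.png

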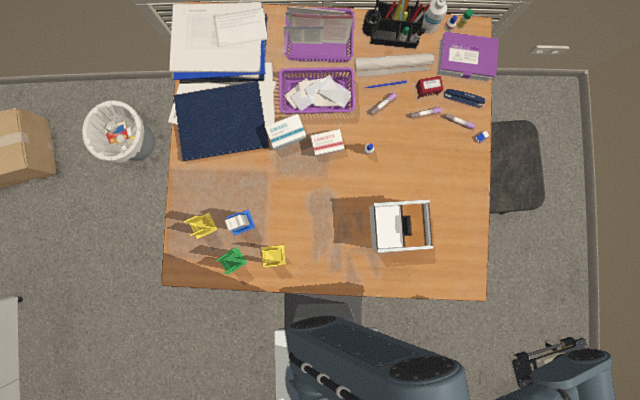

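View pics/side0.png

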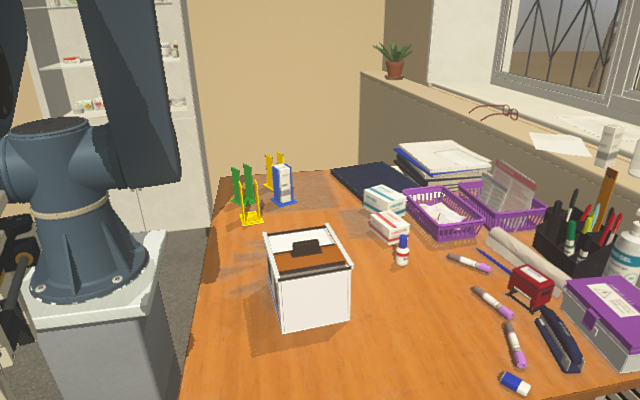

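View pics/wrist0.png

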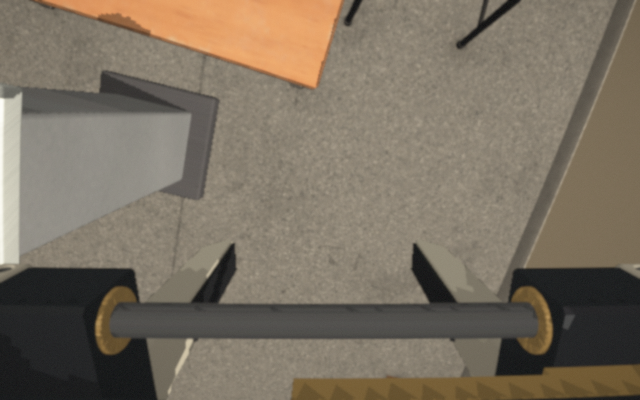

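Run:
```python
import cv2
t=cv2.imread("pics/top0.png"); s=cv2.imread("pics/side0.png")
a=cv2.resize(t[185:285,180:290],None,fx=5,fy=5,interpolation=cv2.INTER_CUBIC)
b=cv2.resize(t[185:265,325:445],None,fx=6,fy=6,interpolation=cv2.INTER_CUBIC)
c=cv2.resize(s[140:340,220:370],None,fx=3,fy=3,interpolation=cv2.INTER_CUBIC)
cv2.imwrite("pics/a.png",a);cv2.imwrite("pics/b.png",b);cv2.imwrite("pics/c.png",c)
```

```text
(no output)
```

View pics/a.png

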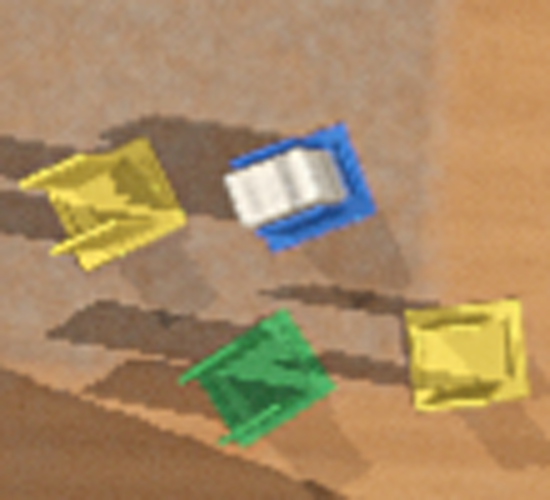

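View pics/b.png

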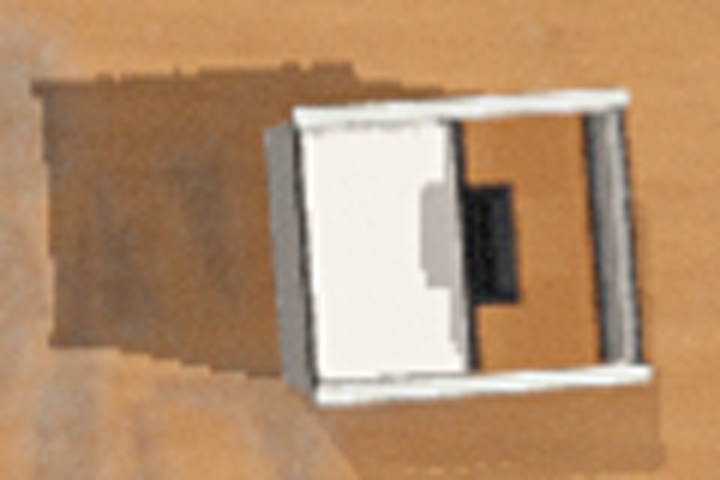

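View pics/c.png

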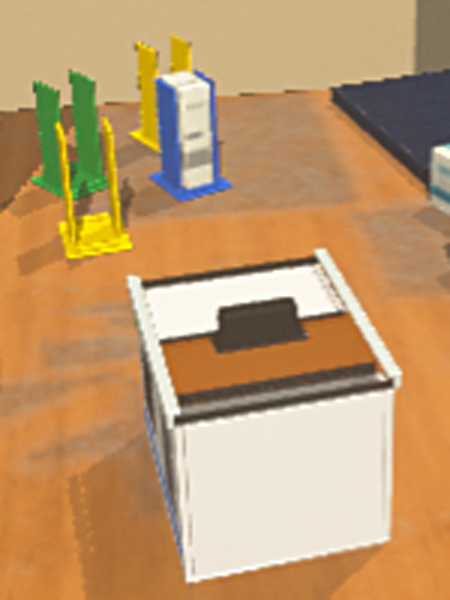

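```bash
cat > h.py <<'E'
import numpy as np, cv2
from workcell import sensors, optics
def K(m,h=400):
    f=h/2/np.tan(np.radians(m["fovy"]/2)); return np.array([[f,0,m["cx"]],[0,f,m["cy"]],[0,0,1.]])
def ray(m,px,z):
    px=np.asarray(px,float).reshape(-1,1,2)
    n=cv2.undistortPoints(px,K(m),np.array(m["dist_coeffs"])).reshape(-1,2)
    R=np.array(m["R"]);t=np.array(m["t"])
    C=-R.T@t; d=np.c_[n,np.ones(len(n))]@R
    return C+d*((z-C[2])/d[:,2])[:,None]
def proj(m,X):
    p,_=cv2.projectPoints(np.asarray(X,float).reshape(-1,3),cv2.Rodrigues(np.array(m["R"]))[0],np.array(m["t"]),K(m),np.array(m["dist_coeffs"])); return p.reshape(-1,2)
def go(x,y,z,jaw=None):
    s=sensors.get_state(); p=s["ee_pos"]; R=cv2.Rodrigues(np.zeros(3))[0]
    from scipy.spatial.transform import Rotation as Ro
    R=Ro.from_euler("xyz",s["ee_rot"]).as_matrix()
    d=R.T@(np.array([x,y,z])-p)/100
    j=np.degrees(np.arctan2(R[1,2],R[0,2]))
    print("t%.2f"%s["time_s"],"pos",p.round(1),"jaw %.2f"%j,"delta",d.round(4),"spin",None if jaw is None else round(-(jaw-j)/180,4),"op %.1f"%s["opening"],"F",s["force"].round(1), "q",s["q"].round(2))
def snap(n,name,crop=None,f=1):
    m=optics.camera_model(n); im=optics.camera(n)[:,:,::-1]
    cv2.imwrite(f"pics/{name}_raw.png",im)
    import pickle; pickle.dump(m,open(f"pics/{name}.pkl","wb"))
    if crop: im=im[crop[1]:crop[3],crop[0]:crop[2]]
    if f!=1: im=cv2.resize(im,None,fx=f,fy=f,interpolation=cv2.INTER_CUBIC)
    cv2.imwrite(f"pics/{name}.png",im); return m
E
python3 - <<'E'
from h import *
m=optics.camera_model("top")
b=np.array([[295,106],[628,92],[650,378],[318,400]])/6+[325,185]
P=ray(m,b,127);print(P.round(1),P.mean(0).round(1))
e=P[0]-P[1];print(np.degrees(np.arctan2(e[1],e[0])),np.linalg.norm(e)); e=P[1]-P[2];print(np.degrees(np.arctan2(e[1],e[0])),np.linalg.norm(e))
g=np.array([[466,186],[512,186],[518,300],[472,303]])/6+[325,185]
print("bar",ray(m,g,146).round(1),ray(m,g,146).mean(0))
h=np.array([[343,122],[375,210],[272,250]])/5+[180,185]
H=ray(m,h,4);print(H.round(1));print("holder c",(H[0]+H[2])/2)
for e in (H[1]-H[2],H[1]-H[0]):print(np.degrees(np.arctan2(e[1],e[0])),np.linalg.norm(e))
c=np.array([[225,178],[307,146],[322,192],[242,228]])/5+[180,185]
C=ray(m,c,112);print("carton",C.round(1),C.mean(0))
e=C[1]-C[0];print(np.degrees(np.arctan2(e[1],e[0])),np.linalg.norm(e))
for n,p in dict(swab=(286,132),lanc=(327,142),fluid=(370,148)).items(): print(n,ray(m,[p],50).round(0))
E
```

```text
[[ 531.5 -139.6  127. ]
 [ 536.1 -297.8  127. ]
 [ 401.3 -305.   127. ]
 [ 393.7 -147.8  127. ]] [ 465.6 -222.6  127. ]
91.65669057349997 158.26624049379856
3.072405724849179 134.9846291256992
bar [[ 492.5 -215.9  146. ]
 [ 492.2 -237.4  146. ]
 [ 439.5 -239.   146. ]
 [ 438.4 -217.5  146. ]] [ 465.66810782 -227.44920622  146.        ]
[[521.1 232.5   4. ]
 [466.6 213.    4. ]
 [442.7 276.9   4. ]]
holder c [481.88472652 254.69272739   4.        ]
-69.46896445265787 68.19188700597532
-160.33349366385684 57.86570584838426
carton [[486.4 284.1 112. ]
 [504.1 237.1 112. ]
 [477.8 228.7 112. ]
 [457.9 274.5 112. ]] [481.53668798 256.08094602 112.        ]
-69.39079056370217 50.21129054710457
swab [[752. 112.  50.]]
lanc [[720. -11.  50.]]
fluid [[ 700. -141.   50.]]
```

>>> arm_command(delta_pos=[[-1,-0.2,-0.55],[-1,-0.2,-0.55],[-1,-0.2,-0.55],[-1,-0.2,-0.55]], spin=[0.06,0.06,0.06,0.06], grip=[-0.2,-0.2,-0.2,-0.2], squeeze=15)

```text
time_s: 0.48
ee_pos: [221.4, -452.4, 239.6]
ee_rot: [-1.571, 0.001, -3.08]
force: [-0.7, -0.6, 0.3]
opening: 71.0
```

```bash
python3 -c "
from h import *
go(465,-228,240,-87.5)"
```

```text
t0.48 pos [ 221.4 -452.4  239.6] jaw -86.45 delta [-2.5702e+00 -1.5000e-03 -2.0892e+00] spin 0.0058 op 71.0 F [-0.7 -0.6  0.3] q [-1.21  0.24  1.74  0.    1.15  0.3 ]
```

>>> arm_command(delta_pos=[[-0.9,0,-0.8],[-0.9,0,-0.8],[-0.9,0,-0.8],[-0.9,0,-0.8]], spin=[0.006,0.006,0.006,0.006], grip=[-0.2,-0.2,-0.2,-0.2])

```text
time_s: 0.82
ee_pos: [306.2, -366.7, 238.5]
ee_rot: [-1.572, 0.001, -3.097]
force: [-1.1, -0.8, 0.2]
opening: 56.3
```

>>> arm_command(delta_pos=[[-0.9,0,-0.8],[-0.9,0,-0.8],[-0.9,0,-0.8],[-0.9,0,-0.8]], spin=[0,0,0,0], grip=[-0.2,-0.2,-0.2,-0.2])

```text
time_s: 1.15
ee_pos: [393.0, -283.6, 238.5]
ee_rot: [-1.572, 0.001, -3.097]
force: [0.1, -1.2, -0.6]
opening: 56.0
```

```bash
python3 -c "
from h import *
go(465,-228,240,-87.5)
m=snap('wrist','w1')
R=m['R'];print(-R.T@m['t'])
snap('top','t1')
go(465,-228,240,-87.5)
"
```

```text
t1.15 pos [ 393.  -283.6  238.5] jaw -87.47 delta [-0.7441 -0.0139 -0.5236] spin 0.0002 op 56.0 F [ 0.1 -1.2 -0.6] q [-0.72  0.21  1.79  0.    1.14  0.8 ]
[ 466.57148935 -281.1981943   405.62148138]
t1.25 pos [ 390.4 -286.3  238.4] jaw -87.54 delta [-0.7702 -0.0163 -0.5509] spin -0.0002 op 55.9 F [-0.2  0.4 -0.3] q [-0.73  0.21  1.79 -0.    1.14  0.8 ]
```

View pics/w1.png

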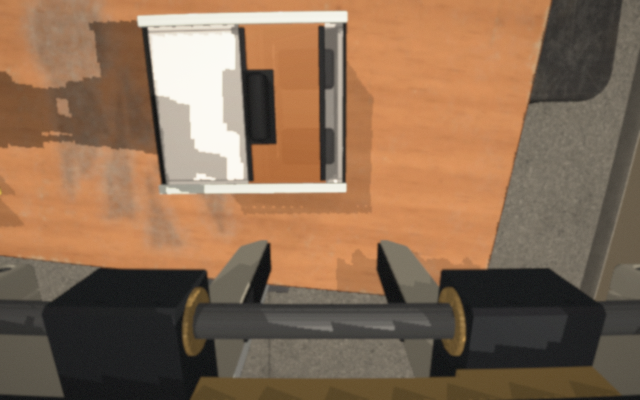

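```bash
python3 -c "
from h import *
go(465,-228,240,-87.5)
m=snap('wrist','w2',(120,0,370,220),3)
"
```

```text
t1.25 pos [ 390.4 -286.3  238.4] jaw -87.54 delta [-0.7702 -0.0163 -0.5509] spin -0.0002 op 55.9 F [-0.2  0.4 -0.3] q [-0.73  0.21  1.79 -0.    1.14  0.8 ]
```

View pics/w2.png

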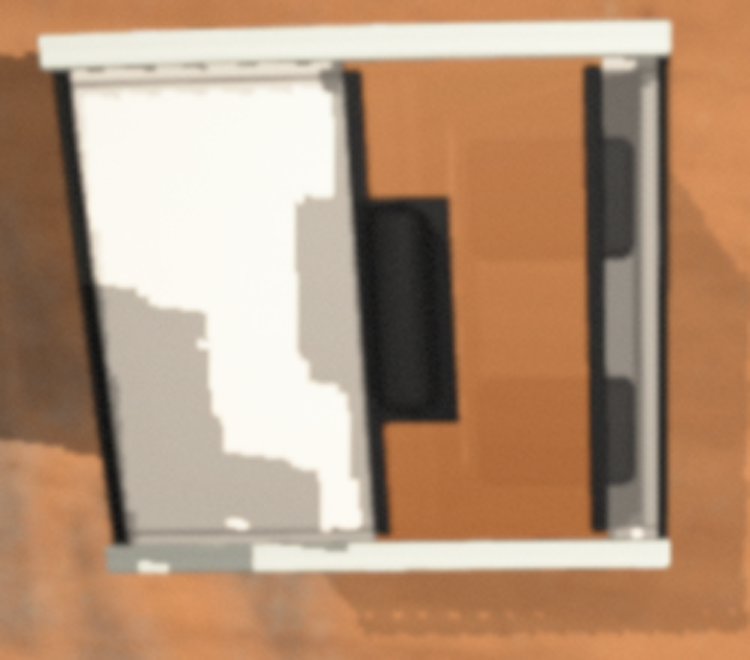

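Run:
```python
from h import *
import pickle
m=pickle.load(open("pics/w2.pkl","rb"))
f=lambda a:np.array(a,float)/3+[120,0]
P=ray(m,f([[40,36],[670,20],[670,567],[107,573]]),127);print(P.round(1),P.mean(0).round(1))
for i,j in ((0,1),(3,2),(1,2),(0,3)):
    e=P[i]-P[j];print(np.degrees(np.arctan2(e[1],e[0])),np.linalg.norm(e))
print(ray(m,f([[368,198],[447,198],[458,420],[380,422]]),146).round(1), ray(m,f([[447,198],[458,420]]),122).round(1))
print("guard edge",ray(m,f([[602,68],[607,530]]),122).round(1),ray(m,f([[344,70],[376,534]]),122).round(1))
```

```text
[[ 532.5 -138.1  127. ]
 [ 541.  -295.3  127. ]
 [ 403.1 -302.9  127. ]
 [ 394.9 -144.6  127. ]] [ 467.9 -220.2  127. ]
93.07185802464271 157.3440120476251
92.96752518844846 158.5283518632249
3.1827209305108233 138.08203554494344
2.6906076528269667 137.79615534702535
[[ 494.3 -224.7  146. ]
 [ 495.  -243.5  146. ]
 [ 442.7 -246.5  146. ]
 [ 441.4 -226.9  146. ]] [[ 497.8 -239.8  122. ]
 [ 440.7 -243.   122. ]]
guard edge [[ 530.5 -278.9  122. ]
 [ 411.9 -285.   122. ]] [[ 527.7 -213.4  122. ]
 [ 408.1 -220.   122. ]]
```

```bash
python3 -c "
from h import *
go(468.5,-232.5,170,-87)
go(468.5,-232.5,127,-87)
"
```

```text
t1.30 pos [ 389.8 -287.   238.4] jaw -87.64 delta [-0.8088  0.6838 -0.5126] spin -0.0035 op 55.9 F [-0.4  0.4  0.5] q [-0.73  0.21  1.79 -0.    1.14  0.8 ]
t1.30 pos [ 389.8 -287.   238.4] jaw -87.64 delta [-0.809   1.1138 -0.5126] spin -0.0035 op 55.9 F [-0.4  0.4  0.5] q [-0.73  0.21  1.79 -0.    1.14  0.8 ]
```

>>> arm_command(delta_pos=[[-0.4,0,-0.26],[-0.7,0.1,-0.45],[-0.81,0.4,-0.51],[-0.81,0.68,-0.51],[-0.81,0.68,-0.51],[-0.81,0.68,-0.51]], spin=[-0.0035,-0.0035,-0.0035,-0.0035,-0.0035,-0.0035], grip=[-0.2,-0.2,-0.2,-0.2,-0.2,-0.2])

```text
time_s: 1.8
ee_pos: [467.8, -233.3, 170.2]
ee_rot: [-1.572, -0.002, -3.092]
force: [0.3, 0.0, -0.4]
opening: 55.6
```

```bash
python3 -c "
from h import *
go(468.5,-232.5,127,-87)
m=snap('wrist','w3')
"
```

```text
t1.80 pos [ 467.8 -233.3  170.2] jaw -87.14 delta [-0.008   0.4318 -0.0071] spin -0.0008 op 55.6 F [ 0.3  0.  -0.4] q [-0.55  0.36  1.77 -0.    1.01  0.97]
```

View pics/w3.png

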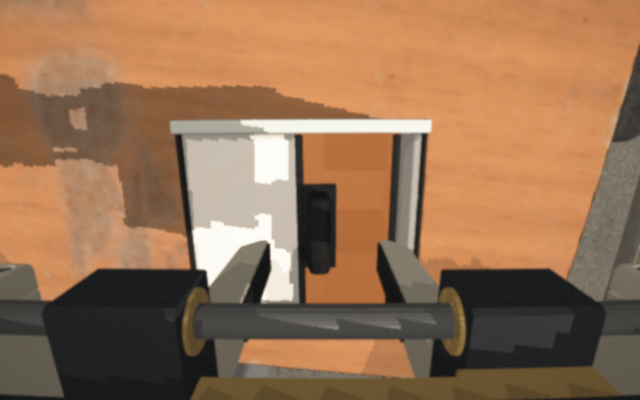

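>>> arm_command(delta_pos=[[0,0.2,0],[0,0.35,0],[0,0.42,0],[0,0.42,0],[0,0.42,0]], spin=[0,0,0,0,0], grip=[-0.2,-0.2,-0.2,0.2,1], squeeze=15)

```text
time_s: 2.27
ee_pos: [469.3, -233.1, 130.0]
ee_rot: [-1.57, 0.001, -3.091]
force: [-0.4, 0.1, 0.2]
opening: 46.9
```

>>> arm_command(delta_pos=[[0,0,0],[0,0,0],[0,0,0],[0,0,0],[0,0,0]], spin=[0,0,0,0,0], grip=[1,1,1,1,1])

```text
time_s: 2.68
ee_pos: [469.2, -232.3, 128.9]
ee_rot: [-1.571, 0.0, -3.09]
force: [0.1, -0.9, 1.2]
opening: 13.9
```

```bash
python3 -c "
from h import *
go(465,-165.3,127,-87)
"
```

```text
t2.68 pos [ 469.2 -232.3  128.9] jaw -87.05 delta [ 0.0073  0.0194 -0.6709] spin -0.0003 op 13.9 F [ 0.1 -0.9  1.2] q [-0.55  0.42  1.8   0.    0.92  0.97]
```

>>> arm_command(delta_pos=[[0,0,-0.08],[0,0,-0.18],[0,0,-0.28],[0,0,-0.38],[0,0,-0.48],[0,0,-0.56],[0,0,-0.62],[0,0,-0.65]], spin=[0,0,0,0,0,0,0,0], grip=[1,1,1,1,1,1,1,1])

```text
time_s: 3.35
ee_pos: [465.6, -165.9, 128.9]
ee_rot: [-1.571, -0.0, -3.089]
force: [-2.8, -0.8, 6.3]
opening: 14.2
```

>>> arm_command(delta_pos=[[0,0,-0.015],[0,0,-0.025],[0,0,-0.025]], spin=[0,0,0], grip=[1,1,1])

```text
time_s: 3.6
ee_pos: [465.5, -164.2, 128.9]
ee_rot: [-1.57, 0.0, -3.089]
force: [-2.0, -3.3, 5.7]
opening: 13.4
```

```bash
python3 -c "
from h import *
go(465,-165.3,127,-87)
"
```

```text
t3.60 pos [ 465.5 -164.2  128.9] jaw -87.00 delta [0.0055 0.0188 0.0107] spin 0.0 op 13.4 F [-2.  -3.3  5.7] q [-0.43  0.37  1.88 -0.    0.89  1.09]
```

>>> arm_command(delta_pos=[[0,0,0],[0,0,0],[0,0,0],[0,-0.3,0],[0,-0.6,0],[0,-0.9,0]], spin=[0,0,0,0,0,0], grip=[0.1,-0.2,-0.3,-0.5,-1,-1])

```text
time_s: 4.1
ee_pos: [465.1, -164.4, 219.4]
ee_rot: [-1.572, -0.001, -3.09]
force: [0.2, 0.2, 0.1]
opening: 48.9
```

>>> arm_command(delta_pos=[[0,0,-0.4],[0,0,-0.8],[0,0,-1],[0,0,-1]], spin=[0,0,0,0], grip=[-1,-1,-1,-1])

```text
time_s: 4.43
ee_pos: [459.8, -61.8, 218.6]
ee_rot: [-1.572, -0.0, -3.087]
force: [-0.4, -0.2, -0.2]
opening: 76.2
```

>>> arm_command(delta_pos=[[0,0,-0.4],[0,0,-0.8],[0,0,-1],[0,0,-1]], spin=[0,0,0,0], grip=[-1,-1,-1,-1])

```text
time_s: 4.77
ee_pos: [454.9, 37.5, 218.5]
ee_rot: [-1.572, -0.0, -3.087]
force: [-0.3, 0.1, 0.4]
opening: 92.7
```

>>> arm_command(delta_pos=[[0,0,-0.3],[0,0,-0.4],[0,0,-0.5],[0,0,-0.5],[0,0,-0.5]], spin=[-0.04,-0.08,-0.098,-0.098,-0.098], grip=[-1,-1,-1,-1,-1])

```text
time_s: 5.18
ee_pos: [452.8, 84.3, 218.5]
ee_rot: [-1.571, -0.0, -2.784]
force: [0.2, 0.2, 0.0]
opening: 92.8
```

```bash
python3 -c "
from h import *
go(481.5,255.5,200,-69.4)
m=snap('wrist','w4')
go(481.5,255.5,200,-69.4)
snap('top','t4',(180,180,440,280),3)
"
```

```text
t5.18 pos [452.8  84.3 218.5] jaw -69.52 delta [-0.8683  0.1842 -1.5037] spin -0.0006 op 92.8 F [0.2 0.2 0. ] q [ 0.08  0.19  1.87 -0.    1.08  1.3 ]
t5.23 pos [452.8  84.  218.5] jaw -69.56 delta [-0.8678  0.1845 -1.5069] spin -0.0009 op 92.8 F [ 0.7 -0.2 -0.2] q [ 0.08  0.19  1.87 -0.    1.08  1.3 ]
```

View pics/w4.png

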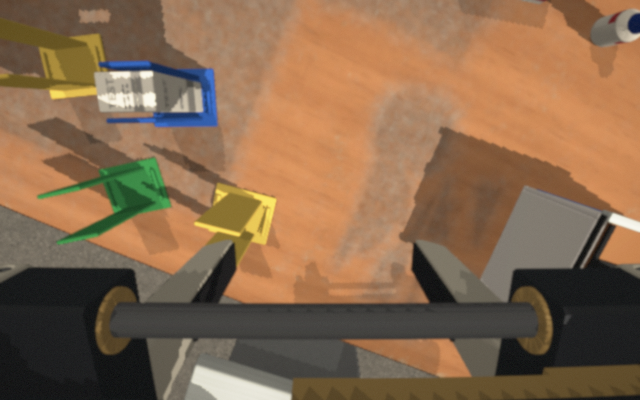

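View pics/t4.png

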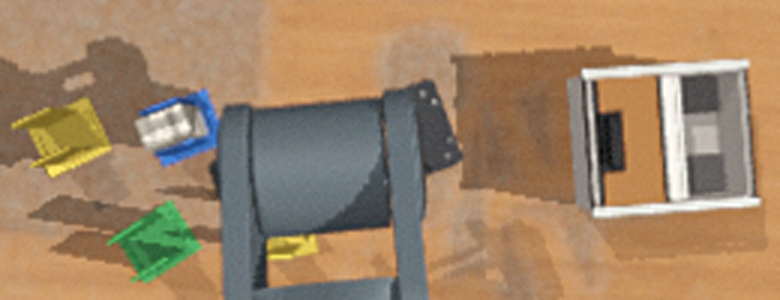

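>>> arm_command(delta_pos=[[0,0,-0.4],[0,0,-0.8],[0,0,-0.9],[0,0,-0.9]], spin=[0,0,0,0], grip=[-1,-1,-1,-1])

```text
time_s: 5.62
ee_pos: [420.5, 170.0, 218.7]
ee_rot: [-1.571, 0.0, -2.781]
force: [0.8, -0.4, 0.6]
opening: 93.1
```

>>> arm_command(delta_pos=[[0,0,-0.4],[0,0,-0.6],[0,0,-0.6],[0,0,-0.6],[0,0,-0.6]], spin=[0,0,0,0,0], grip=[-1,-1,-1,-1,-1])

```text
time_s: 6.03
ee_pos: [400.6, 224.0, 218.6]
ee_rot: [-1.57, -0.0, -2.783]
force: [0.5, -0.4, 0.2]
opening: 93.0
```

```bash
python3 -c "
from h import *
go(481.5,255.5,200,-69.4)
m=snap('wrist','w5',(180,0,440,200),3)
go(481.5,255.5,200,-69.4)
"
```

```text
t6.03 pos [400.6 224.  218.6] jaw -69.48 delta [-0.8681  0.1857 -0.0118] spin -0.0004 op 93.0 F [ 0.5 -0.4  0.2] q [ 0.41  0.18  1.88 -0.    1.08  1.62]
t6.08 pos [400.6 223.9 218.6] jaw -69.50 delta [-0.8684  0.1858 -0.0125] spin -0.0006 op 92.9 F [1.  0.4 0.2] q [ 0.41  0.18  1.88 -0.    1.08  1.62]
```

View pics/w5.png

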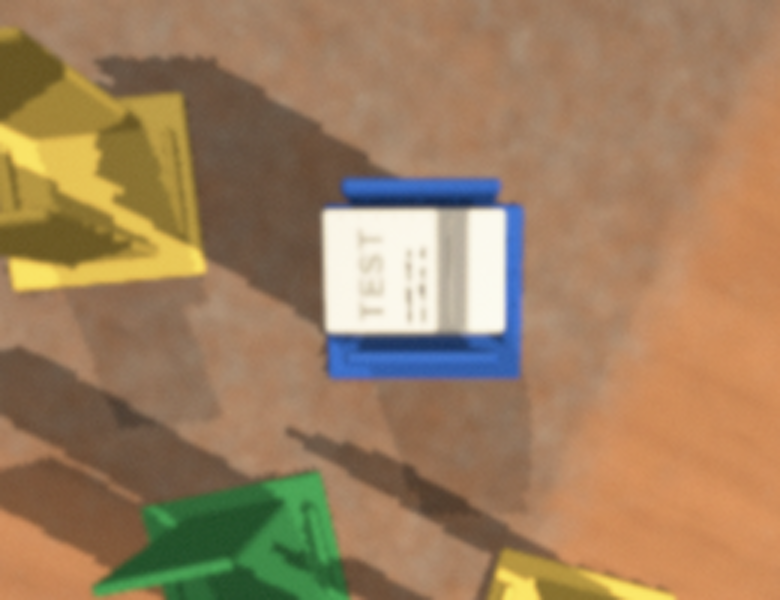

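Run:
```python
from h import *
import pickle
m=pickle.load(open("pics/w5.pkl","rb"))
im=cv2.imread("pics/w5_raw.png"); hsv=cv2.cvtColor(im,cv2.COLOR_BGR2HSV)
P=ray(m,np.array([[322,209],[504,206],[505,333],[326,335]])/3+[180,0],112);print(P.round(1),P.mean(0))
for i,j in ((0,1),(3,2),(0,3),(1,2)):
    e=P[j]-P[i];print(np.degrees(np.arctan2(e[1],e[0])),np.linalg.norm(e))
c=P.mean(0); go(c[0],c[1],160,-69.8)
```

```text
[[489.9 285.6 112. ]
 [506.5 242.9 112. ]
 [477.7 231.4 112. ]
 [461.1 274.6 112. ]] [483.79681025 258.62613372 112.        ]
-68.69166741032926 45.808583586025186
-68.95066024261915 46.328930059445725
-159.06362354779665 30.804523968676225
-158.1006938540889 31.014943556275888
t6.08 pos [400.6 223.9 218.6] jaw -69.50 delta [-0.9009  0.5858 -0.0338] spin 0.0017 op 92.9 F [1.  0.4 0.2] q [ 0.41  0.18  1.88 -0.    1.08  1.62]
```

>>> arm_command(delta_pos=[[-0.4,0.1,0],[-0.8,0.2,-0.03],[-0.9,0.5,-0.033],[-0.9,0.6,-0.033],[-0.9,0.6,-0.033],[-0.9,0.6,-0.033]], spin=[-0.004,-0.004,-0.004,-0.004,-0.004,-0.004], grip=[-0.5,-0.5,-0.5,-0.5,-0.5,-0.5])

```text
time_s: 6.58
ee_pos: [482.5, 258.9, 158.7]
ee_rot: [-1.571, -0.002, -2.771]
force: [-0.2, -0.6, 0.9]
opening: 69.4
```

```bash
python3 -c "
from h import *
go(483.8,258.6,68,-68.8)
m=snap('wrist','w6')
"
```

```text
t6.58 pos [482.5 258.9 158.7] jaw -68.74 delta [-0.0121  0.9074  0.0072] spin 0.0003 op 69.4 F [-0.2 -0.6  0.9] q [ 0.41  0.42  1.72 -0.    1.01  1.61]
```

View pics/w6.png

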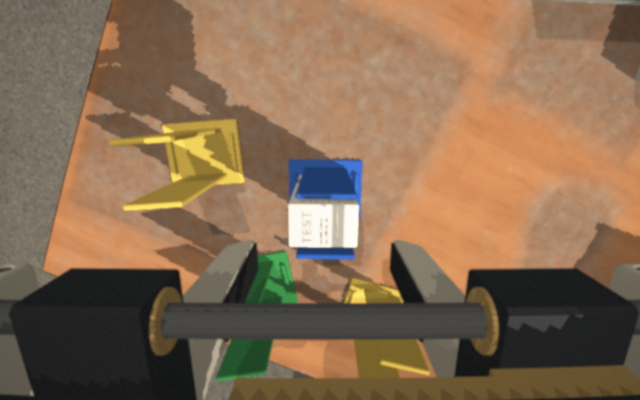

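>>> arm_command(delta_pos=[[-0.005,0.25,0.004],[-0.01,0.5,0.007],[-0.01,0.72,0.007],[-0.01,0.86,0.007],[-0.01,0.91,0.007],[-0.01,0.91,0.007],[-0.01,0.91,0.007]], spin=[0,0,0,0,0,0,0], grip=[-0.5,-0.5,-0.5,-0.5,-0.5,-0.5,-0.2], squeeze=15)

```text
time_s: 7.22
ee_pos: [484.8, 259.8, 69.2]
ee_rot: [-1.571, 0.002, -2.77]
force: [-1.1, 0.1, 0.7]
opening: 66.7
```

>>> arm_command(delta_pos=[[0,0,0],[0,0,0],[0,0,0],[0,0,0],[0,0,0]], spin=[0,0,0,0,0], grip=[0,0.2,1,1,1])

```text
time_s: 7.63
ee_pos: [484.7, 259.9, 68.4]
ee_rot: [-1.571, 0.001, -2.77]
force: [-0.8, 0.2, 6.4]
opening: 46.6
```

```bash
python3 -c "
from h import *
go(483.8,258.6,68,-68.8)
m=snap('wrist','w7')
"
```

```text
t7.63 pos [484.7 259.9  68.4] jaw -68.69 delta [0.0125 0.0035 0.0087] spin 0.0006 op 46.6 F [-0.8  0.2  6.4] q [0.41 0.55 1.77 0.   0.82 1.61]
```

View pics/w7.png

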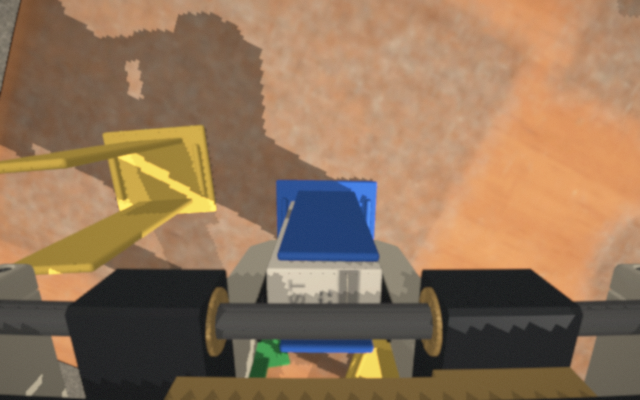

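>>> arm_command(delta_pos=[[0,0,0],[0,-0.05,0],[0,-0.2,0],[0,-0.4,0],[0,-0.6,0],[0,-0.8,0],[0,-0.95,0],[0,-1,0]], spin=[0,0,0,0,0,0,0,0], grip=[1,1,1,1,1,1,1,1], squeeze=22)

```text
time_s: 8.35
ee_pos: [485.0, 259.9, 170.0]
ee_rot: [-1.571, 0.003, -2.77]
force: [0.5, -0.4, -0.9]
opening: 45.9
```

>>> arm_command(delta_pos=[[0,-0.15,0],[0,-0.3,0],[0,-0.38,0],[0,-0.38,0],[0,-0.38,0]], spin=[0,0,0,0,0], grip=[1,1,1,1,1])

```text
time_s: 8.77
ee_pos: [484.1, 259.5, 205.1]
ee_rot: [-1.571, -0.0, -2.77]
force: [-0.0, 0.2, -1.1]
opening: 45.8
```

```bash
python3 -c "
from h import *
go(483.8,258.6,68,-68.8)
m=snap('side','s7',(200,80,440,280),3)
m=snap('wrist','w8')
"
```

```text
t8.77 pos [484.1 259.5 205.1] jaw -68.69 delta [0.0054 1.3707 0.0077] spin 0.0006 op 45.8 F [-0.   0.2 -1.1] q [ 0.41  0.36  1.67 -0.    1.11  1.61]
```

View pics/s7.png

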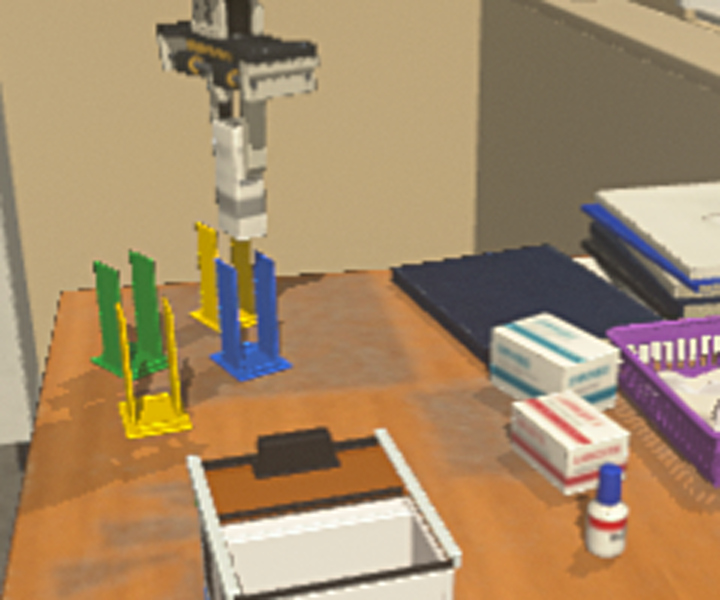

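View pics/w8.png

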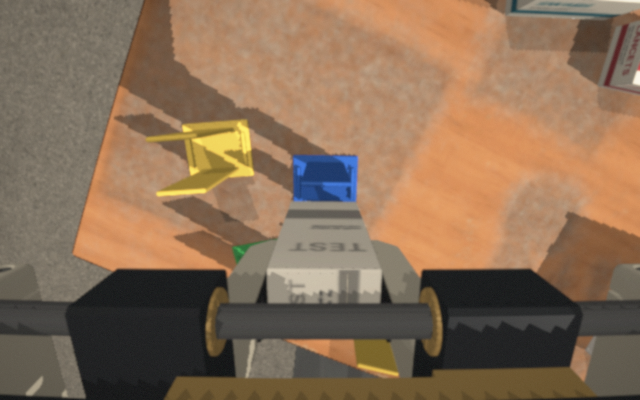

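>>> arm_command(delta_pos=[[0.04,0,0.15],[0.1,0,0.4],[0.18,0,0.65],[0.25,0,0.9]], spin=[0,0,0,0], grip=[1,1,1,1])

```text
time_s: 9.2
ee_pos: [493.1, 165.7, 204.6]
ee_rot: [-1.571, -0.002, -2.769]
force: [1.3, 0.5, -0.4]
opening: 46.1
```

>>> arm_command(delta_pos=[[0.07,0,0.25],[0.14,0,0.5],[0.21,0,0.75],[0.25,0,0.9],[0.25,0,0.9]], spin=[0,0.03,0.06,0.09,0.102], grip=[1,1,1,1,1])

```text
time_s: 9.62
ee_pos: [502.9, 71.2, 204.7]
ee_rot: [-1.57, -0.001, -3.098]
force: [-0.5, -0.2, -0.5]
opening: 45.7
```

```bash
python3 -c "
from h import *
go(500,30,105,-87)
"
```

```text
t9.62 pos [502.9  71.2 204.7] jaw -87.50 delta [0.0459 0.9974 0.4101] spin -0.0028 op 45.7 F [-0.5 -0.2 -0.5] q [ 0.05  0.29  1.77 -0.    1.08  1.58]
```

>>> arm_command(delta_pos=[[0,0.1,0.1],[0,0.3,0.2],[0,0.5,0.3],[0,0.7,0.3],[0,0.9,0.3],[0,1,0.3],[0,1,0.3]], spin=[-0.0028,-0.0028,-0.0028,-0.0028,-0.0028,-0.0028,-0.0028], grip=[1,1,1,1,1,1,1])

```text
time_s: 10.2
ee_pos: [503.1, 43.8, 103.3]
ee_rot: [-1.571, -0.005, -3.081]
force: [-0.0, 0.7, -0.8]
opening: 46.1
```

>>> arm_command(delta_pos=[[0,0.1,0],[0,0.2,0],[0,0.28,0],[0,0.33,0],[0,0.36,0],[0,0.36,0],[0,0.36,0]], spin=[0,0,0,0,0,0,0], grip=[1,1,1,1,1,1,1])

```text
time_s: 10.78
ee_pos: [504.7, 43.8, 69.7]
ee_rot: [-1.571, 0.0, -3.081]
force: [0.3, -0.5, -0.6]
opening: 45.8
```

```bash
python3 -c "
from h import *
go(500,30,64.4,-87)
"
```

```text
t10.78 pos [504.7  43.8  69.7] jaw -86.54 delta [0.0555 0.0535 0.1352] spin 0.0025 op 45.8 F [ 0.3 -0.5 -0.6] q [-0.01  0.49  1.88  0.    0.77  1.51]
```

>>> arm_command(delta_pos=[[0,0.015,0],[0,0.025,0],[0,0.035,0],[0,0.04,0],[0,0.045,0],[0,0.045,0]], spin=[0,0,0,0,0,0], grip=[1,1,1,1,1,1])

```text
time_s: 11.28
ee_pos: [504.6, 43.8, 65.1]
ee_rot: [-1.571, -0.0, -3.081]
force: [-0.3, 0.2, -0.6]
opening: 45.8
```

```bash
python3 -c "
from h import *
go(500,30,64.4,-87)
"
```

```text
t11.28 pos [504.6  43.8  65.1] jaw -86.55 delta [0.0542 0.007  0.1351] spin 0.0025 op 45.8 F [-0.3  0.2 -0.6] q [-0.01  0.5   1.88 -0.    0.76  1.51]
```

>>> arm_command(delta_pos=[[0,0.005,0],[0,0.01,0],[0,0.01,0]], spin=[0,0,0], grip=[1,1,1])

```text
time_s: 11.53
ee_pos: [504.7, 43.8, 64.4]
ee_rot: [-1.571, 0.0, -3.081]
force: [-1.2, 0.4, 4.1]
opening: 45.9
```

>>> arm_command(delta_pos=[[0,0.005,0],[0,0.01,0],[0,0.01,0]], spin=[0,0,0], grip=[1,1,1])

```text
time_s: 11.78
ee_pos: [504.9, 44.0, 64.2]
ee_rot: [-1.571, 0.001, -3.082]
force: [-4.3, 1.1, 15.8]
opening: 46.1
```

>>> arm_command(delta_pos=[[0,-0.01,0],[0,-0.01,0],[0,-0.01,0],[0,-0.01,0],[0,-0.01,0],[0,-0.01,0]], spin=[0,0,0,0,0,0], grip=[1,1,-0.3,-0.6,-1,-1])

```text
time_s: 12.28
ee_pos: [504.6, 43.8, 64.0]
ee_rot: [-1.571, -0.0, -3.081]
force: [-0.8, -1.0, -0.2]
opening: 68.2
```

```bash
python3 -c "
from h import *
go(504.6,43.8,64.4,3)
m=snap('wrist','w9')
m=snap('side','s9',(200,80,440,280),3)
"
```

```text
t12.28 pos [504.6  43.8  64. ] jaw -86.55 delta [-0.0003 -0.0039 -0.0002] spin -0.4975 op 68.2 F [-0.8 -1.  -0.2] q [-0.01  0.5   1.88  0.    0.76  1.51]
```

View pics/w9.png

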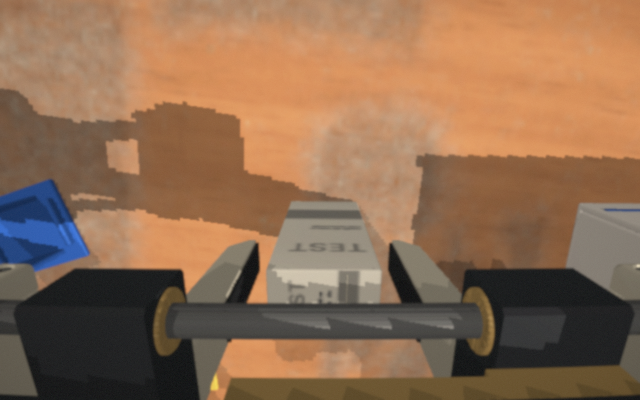

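View pics/s9.png

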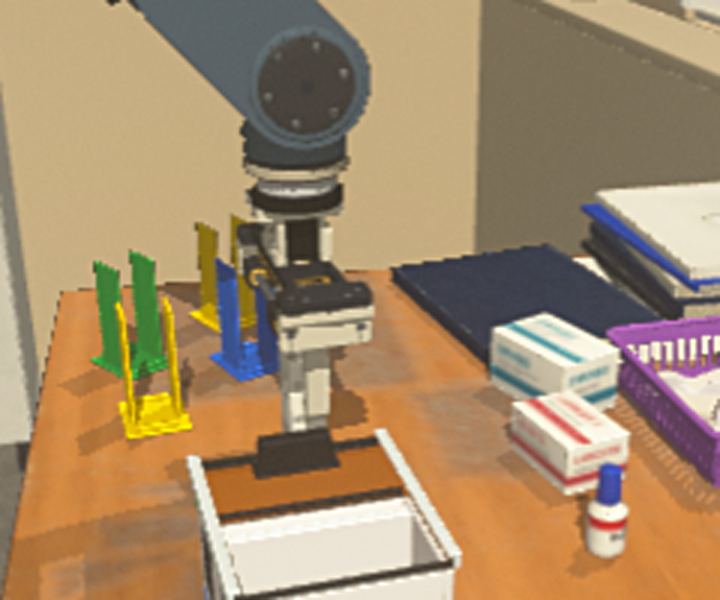

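>>> arm_command(delta_pos=[[0,0,0],[0,0,0],[0,0,0],[0,0,0],[0,0,0],[0,0,0],[0,0,0],[0,0,0]], spin=[0,0,-0.03,-0.07,-0.11,-0.15,-0.19,-0.22], grip=[-1,-1,-1,-1,-1,-1,-1,-1])

```text
time_s: 13.05
ee_pos: [504.6, 43.8, 64.1]
ee_rot: [-1.571, 0.0, -2.384]
force: [0.4, 0.2, 0.1]
opening: 93.1
```

>>> arm_command(delta_pos=[[0,0,0],[0,0,0],[0,0,0],[0,0,0],[0,0,0],[0,0,0],[0,0,0],[0,0,0]], spin=[-0.04,-0.08,-0.12,-0.16,-0.2,-0.24,-0.26,-0.277], grip=[-1,-1,-1,-1,-1,-1,-1,-1])

```text
time_s: 13.72
ee_pos: [504.6, 43.8, 64.1]
ee_rot: [-1.571, 0.0, -1.516]
force: [-0.6, 0.4, -0.4]
opening: 93.1
```

```bash
python3 -c "
from h import *
m=snap('wrist','w10')
go(504.6,43.8,64.0,3)
"
```

```text
t13.77 pos [504.6  43.8  64.1] jaw 3.30 delta [ 0.      0.0014 -0.    ] spin 0.0017 op 93.1 F [-0.8  0.3 -0.6] q [-0.01  0.5   1.88 -0.    0.76 -0.06]
```

View pics/w10.png

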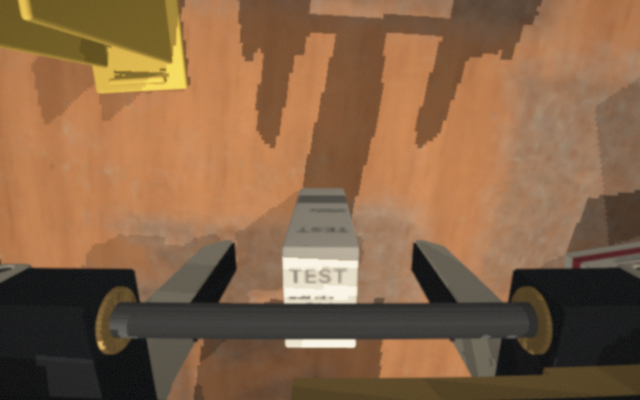

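>>> arm_command(delta_pos=[[0,0,0],[0,0,0],[0,0,0],[0,0,0],[0,0,0],[0,0,0],[0,0,0],[0,0,0]], spin=[0,0,0,0,0,0,0,0], grip=[-0.4,0,0.2,0.3,1,1,1,1], squeeze=15)

```text
time_s: 14.43
ee_pos: [504.6, 43.8, 64.1]
ee_rot: [-1.571, 0.0, -1.52]
force: [-0.5, -0.3, -0.5]
opening: 44.0
```

>>> arm_command(delta_pos=[[0,0,0],[0,0,0],[0,0,0]], spin=[0,0,0], grip=[1,1,1], squeeze=22)

```text
time_s: 14.68
ee_pos: [504.6, 43.8, 64.1]
ee_rot: [-1.571, -0.0, -1.52]
force: [-0.4, -0.3, -1.7]
opening: 29.8
```

```bash
python3 -c "
from h import *
m=snap('wrist','w11')
go(504.6,43.8,64.0,3)
"
```

```text
t14.73 pos [504.5  43.8  64.1] jaw 2.91 delta [0.     0.0009 0.0005] spin -0.0005 op 29.9 F [-0.2 -0.3 -1.4] q [-0.01  0.5   1.88  0.    0.76 -0.06]
```

View pics/w11.png

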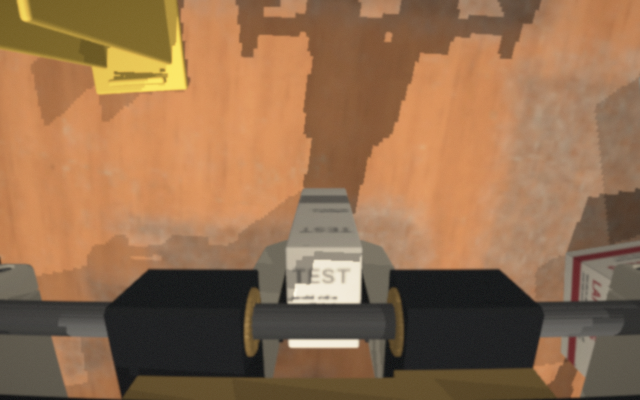

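>>> arm_command(delta_pos=[[0,-0.05,0],[0,-0.2,0],[0,-0.4,0],[0,-0.6,0],[0,-0.8,0],[0,-1,0]], spin=[0,0,0,0,0,0], grip=[1,1,1,1,1,1])

```text
time_s: 15.23
ee_pos: [504.5, 43.8, 165.5]
ee_rot: [-1.571, -0.0, -1.52]
force: [-0.3, 0.3, -0.5]
opening: 30.3
```

>>> arm_command(delta_pos=[[0,-0.2,0],[0,-0.4,0],[0.1,-0.6,0],[0.3,-0.75,0],[0.55,-0.75,0],[0.8,-0.75,0]], spin=[0,0,0,0,0,0], grip=[1,1,1,1,1,1])

```text
time_s: 15.73
ee_pos: [508.9, -36.8, 240.5]
ee_rot: [-1.569, -0.0, -1.519]
force: [0.8, 0.2, -0.7]
opening: 29.6
```

>>> arm_command(delta_pos=[[0.25,0,0],[0.5,0,0],[0.75,0,0],[1,0,0]], spin=[0,0,0,0], grip=[1,1,1,1])

```text
time_s: 16.07
ee_pos: [513.5, -137.2, 239.5]
ee_rot: [-1.571, -0.0, -1.52]
force: [0.3, -0.0, -0.3]
opening: 29.8
```

```bash
python3 -c "
from h import *
m=snap('wrist','w12')
go(470.2,-262.6,235,3)
"
```

```text
t16.12 pos [ 513.8 -140.6  239.5] jaw 2.82 delta [ 1.1968  0.0465 -0.4953] spin -0.001 op 30.2 F [-1.3 -3.3 -0.7] q [-0.35  0.3   1.67 -0.    1.17 -0.4 ]
```

View pics/w12.png

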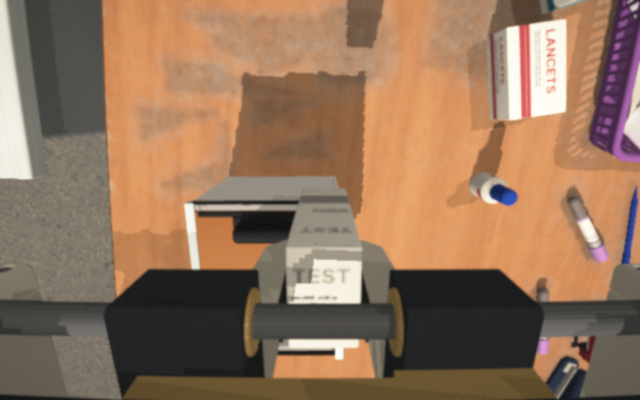

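>>> arm_command(delta_pos=[[0.15,0,-0.05],[0.4,0,-0.15],[0.6,0,-0.3],[0.8,0,-0.45],[0.9,0,-0.495],[0.95,0,-0.495]], spin=[0,0,0,0,0,0], grip=[1,1,1,1,1,1])

```text
time_s: 16.62
ee_pos: [468.5, -234.4, 239.5]
ee_rot: [-1.571, -0.0, -1.522]
force: [0.9, 0.7, 0.5]
opening: 29.7
```

>>> arm_command(delta_pos=[[0.15,0,0],[0.25,0,0],[0.25,0,0],[0.25,0,0]], spin=[0,0,0,0], grip=[1,1,1,1])

```text
time_s: 16.95
ee_pos: [470.8, -258.4, 238.9]
ee_rot: [-1.571, 0.0, -1.52]
force: [-0.7, 0.2, -0.6]
opening: 29.6
```

```bash
python3 -c "
from h import *
go(470.2,-262.6,190,3)
m=snap('wrist','w13')
m=snap('side','s13',(220,100,400,340),2.5)
m=snap('top','t13',(320,160,460,280),5)
go(470.2,-262.6,190,3)
"
```

```text
t16.95 pos [ 470.8 -258.4  238.9] jaw 2.90 delta [ 0.0419  0.4889 -0.0077] spin -0.0006 op 29.6 F [-0.7  0.2 -0.6] q [-0.59  0.31  1.66  0.    1.17 -0.64]
t17.10 pos [ 470.6 -257.8  239. ] jaw 2.95 delta [ 0.0483  0.4905 -0.0064] spin -0.0003 op 29.9 F [-0.1  0.6  0.1] q [-0.59  0.31  1.66  0.    1.17 -0.64]
```

View pics/w13.png

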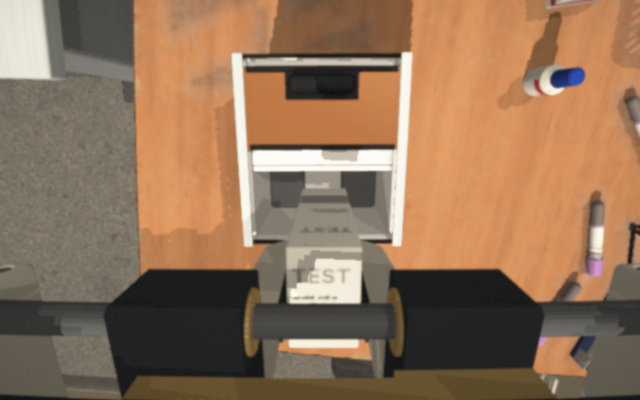

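View pics/s13.png

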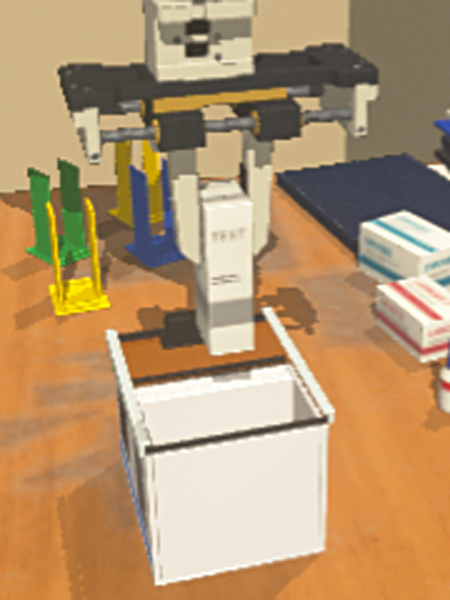

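View pics/t13.png

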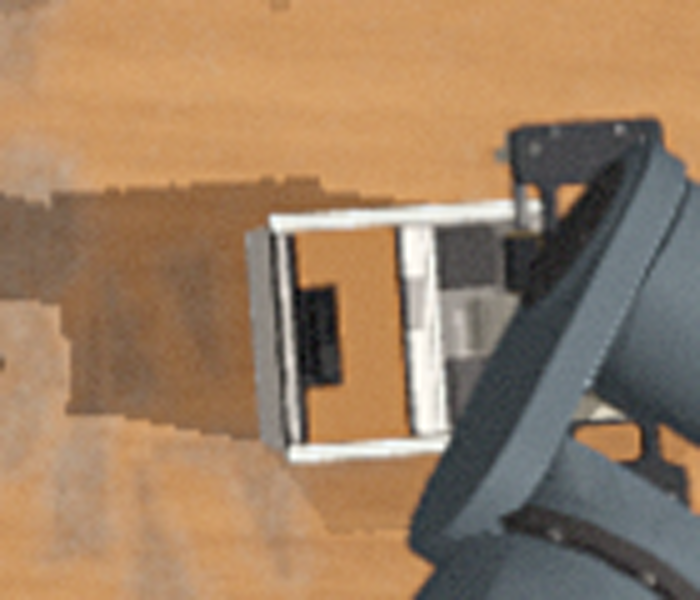

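Run:
```python
from h import *
import pickle
m=pickle.load(open("pics/w13.pkl","rb"))
im=cv2.imread("pics/w13_raw.png")
cv2.imwrite("pics/w13c.png",cv2.resize(im[40:260,220:425],None,fx=3.5,fy=2.7,interpolation=cv2.INTER_CUBIC))
P=ray(m,[[233,54],[411,52],[402,246],[245,246]],127);print(P.round(1),P.mean(0).round(1))
for i,j in ((1,0),(2,3),(1,2),(0,3)):
    e=P[i]-P[j];print(np.degrees(np.arctan2(e[1],e[0])),np.linalg.norm(e))
print(ray(m,[[305,180],[341,180]],29))
```

```text
[[ 396.6 -145.6  127. ]
 [ 532.3 -137.5  127. ]
 [ 542.3 -295.4  127. ]
 [ 404.4 -302.3  127. ]] [ 468.9 -220.2  127. ]
3.409174234170606 135.93341679752007
2.8355694243917964 138.0034670735981
93.62912966104635 158.25150815925952
92.8775303888392 156.87552537938814
[[ 450.58171823 -259.94648729   29.        ]
 [ 490.99029128 -257.95110533   29.        ]]
```

View pics/w13c.png

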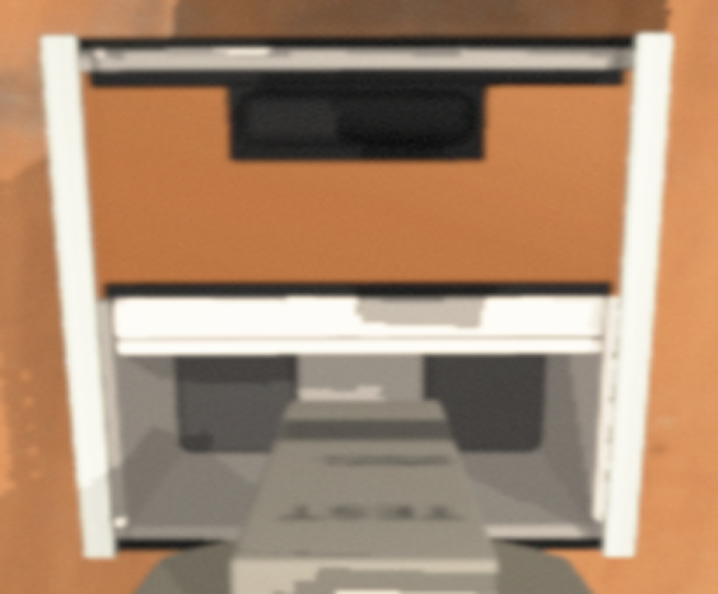

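>>> arm_command(delta_pos=[[0.025,0,0],[0.05,0,0],[0.05,0,0],[0.05,0.1,0],[0.05,0.2,0],[0.05,0.3,0],[0.05,0.3,0],[0.05,0.3,0]], spin=[0,0,0,0,0,0,0,0], grip=[1,1,1,1,1,1,1,1])

```text
time_s: 17.77
ee_pos: [470.3, -263.1, 208.2]
ee_rot: [-1.572, 0.001, -1.52]
force: [0.1, 0.4, 0.8]
opening: 29.9
```

```bash
python3 -c "
from h import *
go(470.8,-262.7,190,3.1)
"
```

```text
t17.77 pos [ 470.3 -263.1  208.2] jaw 2.91 delta [-0.0033  0.1817  0.0055] spin -0.001 op 29.9 F [0.1 0.4 0.8] q [-0.6   0.34  1.69 -0.    1.11 -0.65]
```

>>> arm_command(delta_pos=[[-0.003,0.1,0.005],[-0.003,0.2,0.005],[-0.003,0.3,0.005],[-0.003,0.4,0.005],[-0.003,0.5,0.005],[-0.003,0.6,0.005],[-0.003,0.7,0.005],[-0.003,0.75,0.005]], spin=[-0.001,-0.001,-0.001,-0.001,-0.001,-0.001,-0.001,-0.001], grip=[1,1,1,1,1,1,1,1])

```text
time_s: 18.43
ee_pos: [470.7, -262.7, 132.5]
ee_rot: [-1.572, 0.001, -1.517]
force: [-0.5, 0.8, -0.4]
opening: 29.8
```

```bash
python3 -c "
from h import *
go(470.8,-262.7,100,3.1)
m=snap('side','s14',(220,100,400,340),2.5)
m=snap('wrist','w14')
"
```

```text
t18.43 pos [ 470.7 -262.7  132.5] jaw 3.09 delta [3.000e-04 3.245e-01 1.500e-03] spin -0.0 op 29.8 F [-0.5  0.8 -0.4] q [-0.6   0.44  1.76  0.    0.95 -0.65]
```

View pics/s14.png

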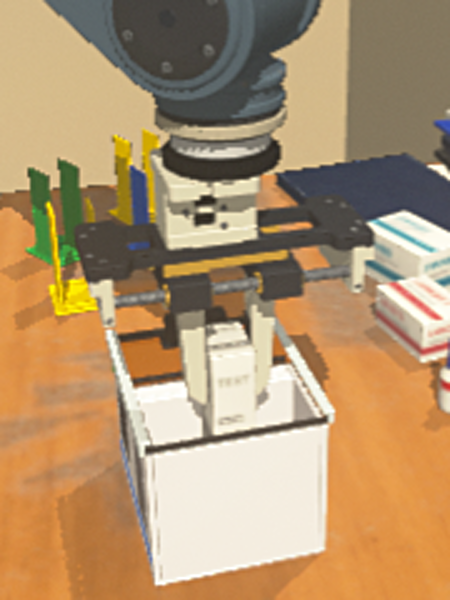

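View pics/w14.png

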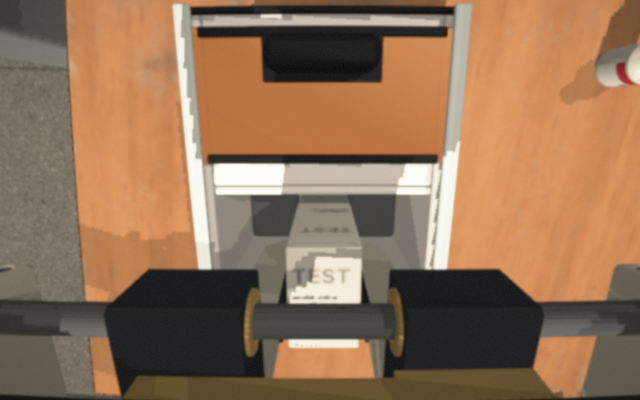

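>>> arm_command(delta_pos=[[0,0.08,0],[0,0.16,0],[0,0.24,0],[0,0.3,0],[0,0.34,0],[0,0.38,0],[0,0.42,0],[0,0.45,0]], spin=[0,0,0,0,0,0,0,0], grip=[1,1,1,1,1,1,1,1])

```text
time_s: 19.2
ee_pos: [471.2, -263.0, 88.8]
ee_rot: [-1.571, 0.0, -1.517]
force: [0.3, -0.1, -1.7]
opening: 30.0
```

>>> arm_command(delta_pos=[[0,0.03,0],[0,0.06,0],[0,0.09,0],[0,0.12,0],[0,0.14,0],[0,0.15,0],[0,0.155,0],[0,0.155,0]], spin=[0,0,0,0,0,0,0,0], grip=[1,1,1,1,1,1,1,1])

```text
time_s: 19.87
ee_pos: [471.2, -263.0, 73.6]
ee_rot: [-1.571, 0.0, -1.517]
force: [0.7, 0.1, -0.3]
opening: 29.8
```

```bash
python3 -c "
from h import *
go(470.8,-262.7,68.4,3.1)
"
```

```text
t19.87 pos [ 471.2 -263.    73.6] jaw 3.09 delta [-0.0031  0.0518 -0.0036] spin -0.0 op 29.8 F [ 0.7  0.1 -0.3] q [-0.6   0.53  1.79  0.    0.82 -0.65]
```

>>> arm_command(delta_pos=[[0,0.012,0],[0,0.024,0],[0,0.034,0],[0,0.042,0],[0,0.046,0],[0,0.046,0]], spin=[0,0,0,0,0,0], grip=[1,1,1,1,1,1])

```text
time_s: 20.37
ee_pos: [471.1, -263.0, 68.9]
ee_rot: [-1.571, 0.0, -1.517]
force: [0.7, 0.5, -0.7]
opening: 30.2
```

>>> arm_command(delta_pos=[[0,0.004,0],[0,0.008,0],[0,0.008,0],[0,0.008,0]], spin=[0,0,0,0], grip=[1,1,1,1])

```text
time_s: 20.7
ee_pos: [471.2, -263.0, 68.2]
ee_rot: [-1.571, 0.0, -1.517]
force: [0.1, 0.5, -1.3]
opening: 30.1
```

>>> arm_command(delta_pos=[[0,0.004,0],[0,0.004,0],[0,0.004,0]], spin=[0,0,0], grip=[1,1,1])

```text
time_s: 20.95
ee_pos: [471.2, -263.1, 68.0]
ee_rot: [-1.571, -0.0, -1.517]
force: [-0.6, 0.2, 2.1]
opening: 29.7
```

>>> arm_command(delta_pos=[[0,0.004,0],[0,0.004,0],[0,0.004,0]], spin=[0,0,0], grip=[1,1,1])

```text
time_s: 21.2
ee_pos: [471.3, -263.1, 68.0]
ee_rot: [-1.571, -0.0, -1.517]
force: [-2.7, 0.2, 8.4]
opening: 29.9
```

>>> arm_command(delta_pos=[[0,-0.004,0],[0,-0.004,0],[0,-0.004,0],[0,-0.004,0],[0,-0.004,0],[0,-0.004,0],[0,-0.004,0]], spin=[0,0,0,0,0,0,0], grip=[0.3,0.2,0.1,0,-0.15,-0.15,-0.15])

```text
time_s: 21.78
ee_pos: [471.1, -263.0, 67.8]
ee_rot: [-1.571, 0.0, -1.517]
force: [-1.2, -0.5, -0.5]
opening: 53.3
```

```bash
python3 -c "
from h import *
m=snap('wrist','w15')
m=snap('side','s15',(220,100,400,340),2.5)
go(470.8,-262.7,68.4,3.1)
"
```

```text
t21.88 pos [ 471.2 -263.    67.8] jaw 3.09 delta [-0.0033 -0.0059 -0.0035] spin -0.0 op 53.7 F [ 0.6 -0.2  0.6] q [-0.6   0.54  1.8   0.    0.81 -0.65]
```

View pics/w15.png

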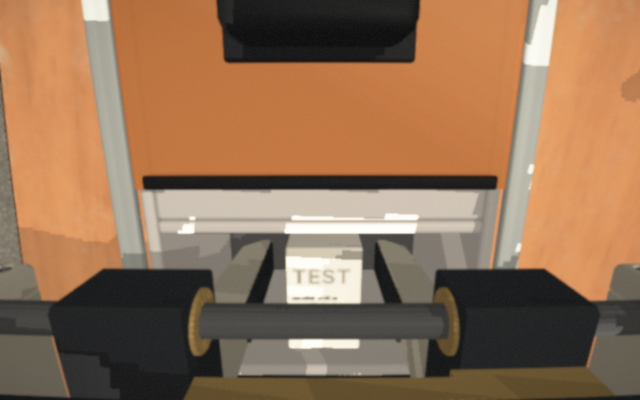

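View pics/s15.png

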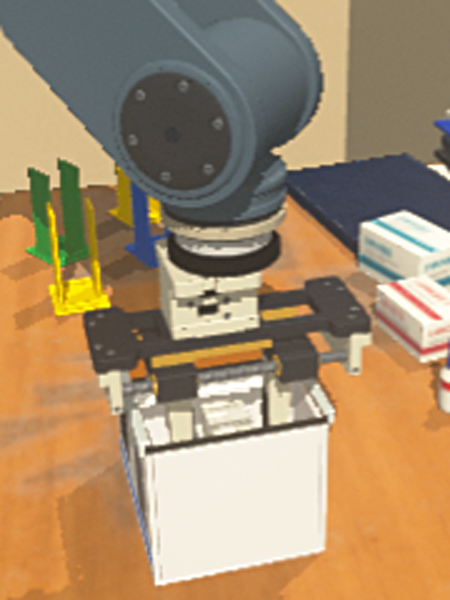

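>>> arm_command(delta_pos=[[0,-0.05,0],[0,-0.2,0],[0,-0.4,0],[0,-0.6,0],[0,-0.8,0],[0,-1,0]], spin=[0,0,0,0,0,0], grip=[-0.15,-0.15,-0.15,-0.15,-0.15,-0.15])

```text
time_s: 22.38
ee_pos: [471.1, -263.0, 169.2]
ee_rot: [-1.571, -0.0, -1.517]
force: [0.2, -0.4, 0.3]
opening: 53.4
```

>>> arm_command(delta_pos=[[0,-0.2,0],[-0.2,-0.4,0],[-0.5,-0.4,0],[-0.8,-0.4,0],[-0.9,-0.4,0],[-0.95,-0.4,0],[-0.95,-0.4,0],[-0.95,-0.4,0]], spin=[0,0.03,0.06,0.1,0.13,0.17,0.21,0.25], grip=[-0.15,-0.15,-0.15,-0.15,-0.15,-0.15,-0.15,-0.15])

```text
time_s: 23.05
ee_pos: [466.0, -167.7, 208.3]
ee_rot: [-1.57, 0.0, -2.306]
force: [-0.9, -0.4, -0.0]
opening: 53.7
```

>>> arm_command(delta_pos=[[0,0,0],[0,0,0],[0,0,0],[0,0,0],[0,0,0],[0,0,0],[0,0,0],[0,0,0]], spin=[0.04,0.08,0.12,0.16,0.2,0.24,0.25,0.25], grip=[-0.15,-0.15,-0.15,-0.15,-0.15,-0.15,-0.15,-0.15])

```text
time_s: 23.72
ee_pos: [466.0, -168.1, 208.2]
ee_rot: [-1.571, 0.0, -3.087]
force: [-0.7, 0.7, -0.4]
opening: 53.7
```

```bash
python3 -c "
from h import *
m=snap('wrist','w16')
go(465.4,-164.2,129,-87)
"
```

```text
t23.77 pos [ 466.  -168.1  208.1] jaw -86.73 delta [ 0.0037  0.7912 -0.0395] spin 0.0015 op 53.4 F [-0.  -0.7 -0.3] q [-0.44  0.26  1.8   0.    1.08  1.07]
```

View pics/w16.png

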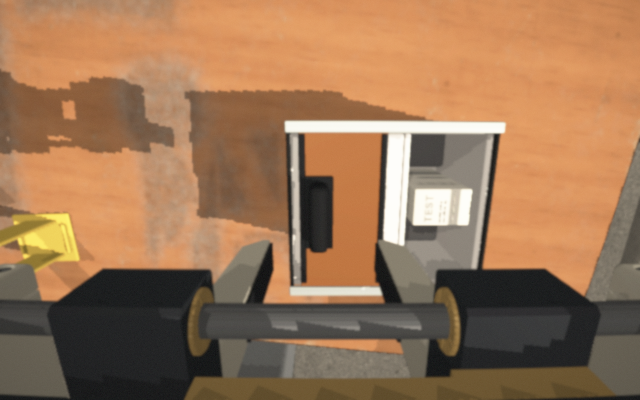

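>>> arm_command(delta_pos=[[0,0.15,-0.02],[0,0.35,-0.04],[0,0.55,-0.04],[0,0.7,-0.04],[0,0.78,-0.04],[0,0.79,-0.04],[0,0.79,-0.04],[0,0.79,-0.04]], spin=[0,0,0,0,0,0,0,0], grip=[-0.15,-0.15,-0.15,-0.15,-0.15,0.2,0.4,1], squeeze=15)

```text
time_s: 24.43
ee_pos: [466.3, -164.4, 129.7]
ee_rot: [-1.57, 0.001, -3.085]
force: [0.9, -0.2, 0.3]
opening: 37.6
```

>>> arm_command(delta_pos=[[0,0,0],[0,0,0],[0,0,0],[0,0,0]], spin=[0,0,0,0], grip=[1,1,1,1])

```text
time_s: 24.77
ee_pos: [466.0, -164.2, 129.2]
ee_rot: [-1.57, 0.001, -3.086]
force: [-1.2, -0.1, 2.8]
opening: 13.6
```

```bash
python3 -c "
from h import *
go(469.7,-244.2,129,-87)
"
```

```text
t24.77 pos [ 466.  -164.2  129.2] jaw -86.79 delta [0.0077 0.0025 0.8005] spin 0.0012 op 13.6 F [-1.2 -0.1  2.8] q [-0.43  0.37  1.88  0.    0.89  1.08]
```

>>> arm_command(delta_pos=[[0,0,0.06],[0,0,0.16],[0,0,0.28],[0,0,0.4],[0,0,0.52],[0,0,0.62],[0,0,0.7],[0,0,0.75]], spin=[0,0,0,0,0,0,0,0], grip=[1,1,1,1,1,1,1,1])

```text
time_s: 25.43
ee_pos: [470.1, -241.0, 129.2]
ee_rot: [-1.57, 0.001, -3.087]
force: [0.1, 2.2, 5.5]
opening: 13.8
```

>>> arm_command(delta_pos=[[0,0,0.03],[0,0,0.05],[0,0,0.065],[0,0,0.065],[0,0,0.065]], spin=[0,0,0,0,0], grip=[1,1,1,1,1])

```text
time_s: 25.85
ee_pos: [470.2, -244.3, 129.1]
ee_rot: [-1.575, -0.0, -3.087]
force: [-0.0, 17.8, 12.1]
opening: 13.7
```

```bash
python3 -c "
from h import *
go(469.7,-244.2,129,-87)
"
```

```text
t25.85 pos [ 470.2 -244.3  129.1] jaw -86.85 delta [ 0.0054  0.001  -0.001 ] spin 0.0008 op 13.7 F [-0.  17.8 12.1] q [-0.57  0.43  1.79  0.    0.93  0.94]
```

>>> arm_command(delta_pos=[[0,0,-0.01],[0,0,-0.01],[0,0,-0.01],[0,0,-0.01],[0,0,-0.01],[0,-0.2,-0.01],[0,-0.5,-0.01],[0,-0.9,-0.01]], spin=[0,0,0,0,0,0,0,0], grip=[1,0.4,0.2,0,-0.2,-0.2,-0.2,-0.2])

```text
time_s: 26.52
ee_pos: [469.1, -244.2, 217.9]
ee_rot: [-1.573, -0.004, -3.086]
force: [0.8, 0.6, -0.2]
opening: 54.1
```

>>> arm_command(delta_pos=[[0.4,0,0],[0.8,0,0],[0.8,0,0],[0.8,0,0]], spin=[0,0,0,0], grip=[-0.2,-0.2,-0.2,-0.2])

```text
time_s: 26.85
ee_pos: [389.4, -249.4, 219.2]
ee_rot: [-1.57, 0.0, -3.088]
force: [0.5, -0.2, -0.3]
opening: 55.9
```

```bash
python3 -c "
from h import *
go(469.7,-244.2,129,-87)
m=snap('wrist','w17',(120,0,440,220),2.5)
m=snap('side','s17')
m=snap('top','t17')
go(469.7,-244.2,129,-87)
"
```

```text
t26.85 pos [ 389.4 -249.4  219.2] jaw -86.90 delta [-0.8045  0.9022 -0.009 ] spin 0.0005 op 55.9 F [ 0.5 -0.2 -0.3] q [-0.67  0.19  1.87 -0.    1.08  0.85]
t27.00 pos [ 391.2 -249.3  218.8] jaw -86.79 delta [-0.7863  0.8988 -0.0072] spin 0.0012 op 56.2 F [-0.3 -0.4 -0.2] q [-0.67  0.19  1.86  0.    1.08  0.85]
```

View pics/w17.png

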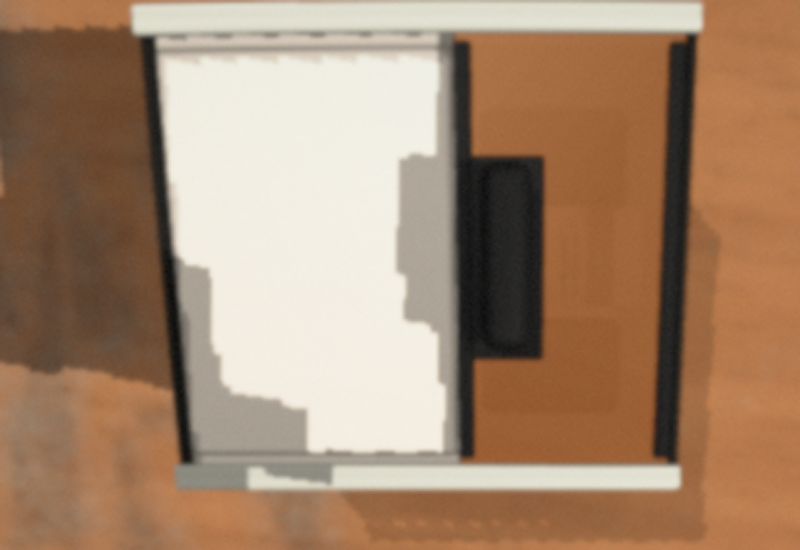

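View pics/s17.png

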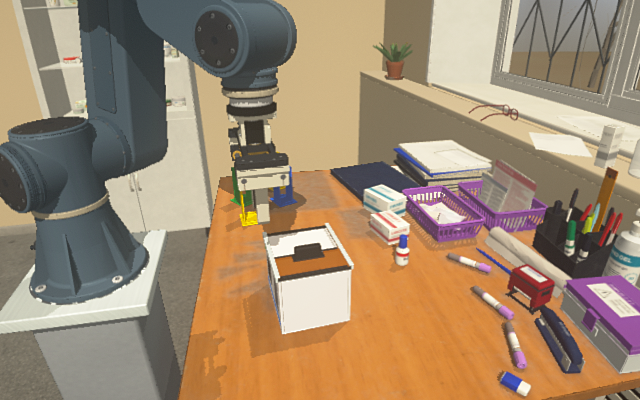

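Run:
```python
from h import *
import pickle
m=pickle.load(open("pics/w17.pkl","rb"))
f=lambda a:np.array(a,float)/2.5+[120,0]
th=np.radians(3.05);c=np.array([468.5,-220.2])
def b(P): d=P[:,:2]-c; return (-np.sin(th)*d[:,0]+np.cos(th)*d[:,1]).round(1)
print("guard -y edge",b(ray(m,f([[687,45],[672,458]]),122)),"+y edge",b(ray(m,f([[457,45],[461,455]]),122)))
print("tracks",b(ray(m,f([[132,5],[702,5],[680,488],[178,488]]),127)))
m=pickle.load(open("pics/w2.pkl","rb")); f=lambda a:np.array(a,float)/3+[120,0]
print("before +y",b(ray(m,f([[344,70],[376,534]]),122)))
```

```text
guard -y edge [-76.  -77.2] +y edge [-10.9 -10.4]
tracks [ 78.7 -78.7 -79.2  78.6]
before +y [3.6 3.5]
```

```bash
python3 -c "
from workcell import close_job
print(close_job())"
```

```text
the job is handed in; nothing more can be done
None
```

The carton is standing upright in the chamber recess with the guard shut over it. The job was handed in at about 27 s, well inside the 72 s limit.

**What I did:** I slid the guard open to its stop and lifted the carton out of the blue holder by its narrow ends. I stood it on the open desk, let go, and took it again by its broad faces. I then lowered it into the recess until the wrist force showed it touching the floor (about 8 N) before releasing it. Last, I slid the guard shut to its stop and moved the arm clear.

**Last checks:**
- **Guard:** it travelled 80 mm to the stop. In the final picture its edges measure about −76.6 and −10.7 mm along the box's y, against −76 and −10 mm when fully shut.
- **Carton:** it was seen upright in the recess just before I closed the guard. Only a faint outline shows through the amber afterwards, so I did not measure it again.
- **Bystanders:** the swab box, lancet box and correction fluid bottle look unmoved in the final side view. I did not measure their positions.
- **Forces:** the highest wrist force I read was about 21 N, when the guard reached its stop.

**Disagreement:** the top camera put the box and holder about 2.5 mm off in x and in y from the wrist camera. I used the wrist camera's positions, and the grasps and the fit agreed with them.

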